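# Hold the gouge under the bench magnifier

### The arm

A 7-joint arm with a two-finger parallel gripper is mounted at the origin on the work surface. World frame = base frame: x ahead of the robot, y to its left, z up, the work surface at z = 0. Lengths are in m, angles in rad, forces in N, time in s.
With the tool pointing down it reaches from about 0.425 to 0.95 m from the base axis. Payload 16.7 kg.
Tool frame: the origin (TCP) lies at the very end of the fingers, on their centre line; the grasp point (between the pads) lies 19 mm behind it; z points along the fingers, y is the line along which they close (so a half turn about z gives the same grasp; the last joint's range is limited). The gripper opens to 94 mm and grips with 3 to 60 N. Pads are 16 mm wide; open, the fingers measure 119 mm over their backs; the gripper's body (75 mm by 177 mm) begins 78 mm behind the grasp point.
Start: joints at [1.165, 0.426, 0.074, 1.606, -0.034, 1.111, -0.067], TCP at [0.171, -0.653, 0.205] pointing down, gripper open.
Joint ranges: [-2.85, 2.85], [-0.5, 2.14], [-1.23, 1.37], [0.21, 2.46], [-1.02, 4.16], [0.16, 2.05], [-2.73, 2.73]. Speed limits (rad/s): [1.89, 1.89, 2.39, 2.39, 3.01, 3.01, 3.01].

### API

Orientations are given as a rotation vector (axis times angle).
In Python, from station import manip gives the robot as it stands. The module is installed in compiled form; this text tells all that it offers. Calls block until the motion is done:
- manip.move_pose(position, orientation): joint-space move of the TCP to a pose.
- manip.servo_line(position, orientation=None, rate=0.15, until_force=None): straight line of the TCP; orientation=None keeps the orientation; rate is the mean speed in m/s. With until_force (N) it stops when the force on the tool has changed by that much, and returns True; else False.
- manip.goto_joints(angles): joint-space move.
- manip.set_gripper(opening, grip_force=None): finger opening in m; grip_force is the grip in N (None keeps the last); returns when the fingers have stopped.
- manip.dwell(seconds).
- manip.ik(position, orientation): joint angles nearest the present ones, or None.
- manip.state(): the state.
- manip.read_camera(name): name is "scene" or "top" or "wrist"; returns the picture (400x640x3 uint8, red, green, blue); there is no depth.
- manip.camera_info(name): a dict with "intrinsics" (3x3 intrinsics, pixels), "k1" (the pictures are not rectified: a ray, as slopes to the right and down, at radius r is drawn at 1 + k1 r^2 times it, then the intrinsics apply), "T" (4x4, takes a point from camera to world coordinates). Camera axes: x right, y down, z forward; pixel columns grow to the right and rows downward; lengths in m; the calibration is good to about 2 mm. A picture is of the moment at which its call begins: read the wrist's pose just before it. camera_info takes no time and is no camera call; for the wrist camera it gives the pose at the moment of the call.
A pose or a line that the arm cannot do raises manip.MotionError and nothing moves.
- manip.finish_job(): hands the job in; it is judged then, once.
The state is a dict: "clock": time; "joints": joint angles; "dq": joint speeds; "joint_torque": joint torques, N m; "eef_pos": TCP position; "ee_rot": TCP orientation; "force": force on the tool from outside, world axes, zero at the start; "torque": the same for the moment, N m; "width": finger opening in m; "grip_force": force on a finger pad.
Only numpy, scipy, OpenCV 4.12 (cv2) and the standard library are available. Lean on these libraries where they do the work, as an engineer would, in place of code of your own. Each camera call takes 0.05 s, during which the arm holds its last target. There are 200 camera calls.

### The job

I want to check the cutting edge of the gouge, the turning tool in the sloping rack with the round ball at the end of its handle. Draw it gently out along its hole without levering it against the rack, turn it level, and hold it with the edge (the blade's tip) under the middle of the magnifier's glass, about 10 cm below it. Finish still holding it there, level, still and clear of everything; leave the other tools and things as they are and do not knock the lamp.

Things in the scene. Friction and masses are not known exactly. Their poses are not given: they have to be found in the camera images.
- gouge: turning tool, 0.17 kg, 260 mm long, dark wooden handle ending in a ball. Origin on its axis at the shoulder between brass ferrule and blade, which sits on the mouth of one of the rack's holes; +z to the handle's end, steel blade (round, 10 mm diameter, 95 mm long) along -z. Ferrule 21 mm diameter to z 22; ball 36 mm diameter centred at z 147. Balance point z 20 to 40 mm
- gouge_grip (a point): place to grip the gouge: on its axis, 50 mm above the shoulder; axes as the gouge. The handle is 25 mm diameter from 32 to 90 mm above the shoulder, then narrows to 19 mm before the ball. In the hole the handle has only some 4 mm of sideways play here: fingers closing off centre lever it against the rack
- gouge_edge (a point): the cutting edge: the tip of the gouge's blade, on its axis, 95 mm below the shoulder; the same axes as the gouge
- rack: fixed wooden rack, 320 mm wide (y), foot from x -65 to +85 mm, up to 122 mm high. A block 60 mm thick has three loose holes of 15 mm diameter at y -95, 0, +95, mouths at x 0, z 90 mm. Holes and tools lean about 45 degrees: up towards the rack's -x (the robot), down towards +x. Origin on the bench under the middle mouth. A blade is out after 95 mm along its hole
- lamp: fixed bench magnifier. Origin on the bench under the lens. White ring head of 144 mm diameter round a clear glass of 118 mm, 330 to 364 mm above the bench; black foot of 170 mm diameter centred at the lamp's x +170 mm (beyond the lens as seen from the robot), whence a steel neck of 16 mm diameter rises to 383 mm and bends over to the ring
- lens (a point): centre of the underside of the magnifier's glass, 330 mm above the bench, facing down
- skew: bystander in another hole of the rack: skew chisel with a plain straight handle of 26 mm diameter and a flat end, ending 135 mm from its shoulder; origin and axes as for the gouge
- parting: bystander in another hole of the rack: parting tool with a short handle widening to 30 mm diameter, ending 112 mm from its shoulder; origin and axes as for the gouge
- bowl: bystander: small turned wooden bowl, 90 mm diameter, 42 mm high, on the bench nearer to the robot; origin at the centre of its underside
- tin: bystander: metal wax tin, 70 mm diameter, 50 mm high, on the bench farther away; origin at the centre of its underside
Not all that is in view belongs to the job. Leave any pink or purple look-alike of the gouge alone.

How it is judged:
On the way:
1. the gouge is drawn out of the rack and held clear of it (height (world z) of gouge_edge above 0.115 m and contact force between gouge and the fingers above 1 N and contact force between gouge and rack below 0.2 N), for 0.2 s.
At the end, for the whole second after the job is handed in: the gouge is held in the fingers only, level within 12 degrees and still (under 20 mm/s), its edge within 30 mm of the lens's middle seen from above and 70 to 130 mm below the glass; the other two tools, the bowl and the tin are within 25 mm of where they began (angle between gouge's own z axis and vertical between 1.36 and 1.78 rad and horizontal distance between gouge_edge and lens below 0.03 m and z of gouge_edge in the frame of lens between -0.13 and -0.07 m and linear speed of gouge below 0.02 m/s and contact force between gouge and the fingers above 1 N and contact force between gouge and rack below 0.2 N and contact force between gouge and lamp below 0.2 N and contact force between gouge and skew below 0.2 N and contact force between gouge and parting below 0.2 N and distance of each of skew, parting, bowl, tin from where it was at the start of the episode below 0.025 m); the arm keeps its last pose, push and grip.
It fails at once if the gouge is levered or forced against the rack (over 40 N) (contact force between gouge and rack above 40 N).
It fails at once if the lamp is knocked (over 4 N) by the gouge, the fingers or the arm (contact force between any of gouge, the fingers, the arm and lamp above 4 N).
It fails at once if a bystander is disturbed (moved over 25 mm) (distance of any of skew, parting, bowl, tin from where it was at the start of the episode above 0.025 m).
It also fails if it takes over 51 s, if anything falls off the work surface, if the arm or the gripper's body presses on something with over 40 N, if the wrist force passes 120 N, or if a joint passes its speed limit or range.

## Working session

There is one attempt and no reset: what is moved stays moved. The work goes in short steps, each a Python script; the robot and the scene stay as the last script left them, time stands still between calls to the robot, and variables do not carry over. Pictures are saved under pics/ and viewed, at most 10 in all, crops included, and the job is handed in when it is done.

```bash
mkdir -p pics; python3 - <<'E'
from station import manip
import cv2,numpy as np
np.set_printoptions(precision=4,suppress=True)
for n in("scene","top"):
    im=manip.read_camera(n);cv2.imwrite(f"pics/{n}0.png",im[...,::-1])
    print(n,manip.camera_info(n))
print(manip.camera_info("wrist"));s=manip.state();print(s)
E
```

```text
scene {'intrinsics': array([[429.7358,   0.    , 319.103 ],
       [  0.    , 429.7358, 203.3878],
       [  0.    ,   0.    ,   1.    ]]), 'k1': -0.038960889955067135, 'T': array([[-0.8117,  0.3029, -0.4993,  1.1155],
       [ 0.5837,  0.4496, -0.6761,  0.7276],
       [ 0.0197, -0.8403, -0.5418,  0.7845],
       [ 0.    ,  0.    ,  0.    ,  1.    ]])}
top {'intrinsics': array([[501.7756,   0.    , 328.9307],
       [  0.    , 501.7756, 202.8385],
       [  0.    ,   0.    ,   1.    ]]), 'k1': -0.025822122504634042, 'T': array([[ 0.0017, -0.9805,  0.1968,  0.2801],
       [-1.    , -0.0022, -0.0025,  0.0117],
       [ 0.0029, -0.1967, -0.9805,  1.5488],
       [ 0.    ,  0.    ,  0.    ,  1.    ]])}
{'intrinsics': array([[285.3218,   0.    , 319.6086],
       [  0.    , 285.3218, 194.9218],
       [  0.    ,   0.    ,   1.    ]]), 'k1': -0.031692064588968304, 'T': array([[ 0.2535, -0.934 , -0.2517,  0.2428],
       [-0.9673, -0.245 , -0.0651, -0.6345],
       [-0.0008,  0.26  , -0.9656,  0.3835],
       [ 0.    ,  0.    ,  0.    ,  1.    ]])}
{'clock': 0.1, 'joints': array([ 1.1655,  0.4267,  0.0739,  1.6065, -0.0341,  1.1108, -0.0671]), 'dq': array([-0.0002, -0.0041,  0.0007, -0.0015,  0.    ,  0.0007, -0.0003]), 'joint_torque': array([  0.0076, -93.7465,   3.6764, -45.504 ,  -0.0487,   0.0167,
         0.    ]), 'eef_pos': array([ 0.1706, -0.6527,  0.2048]), 'ee_rot': array([-3.1148, -0.4005,  0.0004]), 'force': array([ 0.0744, -0.4514,  0.4456]), 'torque': array([-0.0546,  0.0206,  0.0829]), 'grip_force': 0.0, 'width': 0.09378019981059486}
```

View pics/scene0.png

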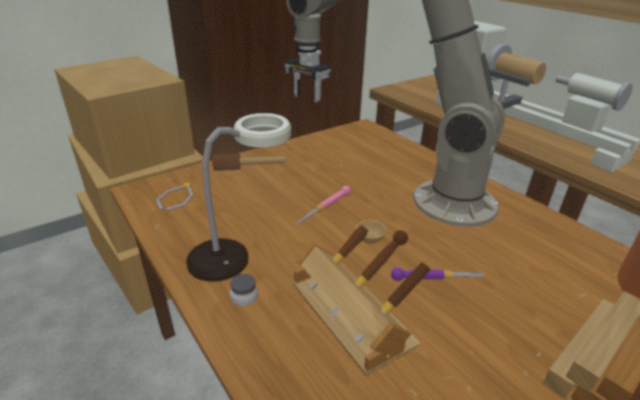

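View pics/top0.png

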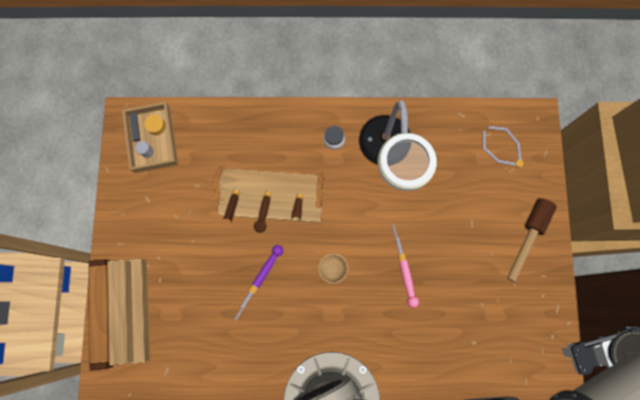

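The scene view has these candidates for the gouge:
- Gouge, dark with a ball: ball at scene (401,237), top (260,226).
- Skew: scene (408,287), top (232,205).
- Parting tool: scene (350,243), top (297,207).
- Purple decoy: scene (398,274), top (262,278).
- Pink decoy: scene (346,190), top (405,265).

I choose the middle dark tool with the ball and will check it in a close crop.

```bash
cat > h.py <<'E'
import cv2,numpy as np
from scipy.spatial.transform import Rotation as R
np.set_printoptions(precision=4,suppress=True)
def ray(ci,uv):
    K=ci["intrinsics"];k=ci["k1"]
    p=cv2.undistortPoints(np.array([[uv]],float),K,np.array([k,0,0,0.]))[0,0]
    d=ci["T"][:3,:3]@np.array([*p,1]);return ci["T"][:3,3],d/np.linalg.norm(d)
def tri(*rs):
    A=sum(np.eye(3)-np.outer(d,d) for o,d in rs);b=sum((np.eye(3)-np.outer(d,d))@o for o,d in rs)
    X=np.linalg.solve(A,b);return X,[np.linalg.norm(np.cross(X-o,d)) for o,d in rs]
def plane(r,z):
    o,d=r;return o+d*(z-o[2])/d[2]
def proj(ci,X):
    c=np.linalg.inv(ci["T"])@np.append(X,1);p=c[:2]/c[2];p=p*(1+ci["k1"]*(p@p))
    return ci["intrinsics"][:2,:2]@p+ci["intrinsics"][:2,2]
E
python3 - <<'E'
import cv2,numpy as np
a=cv2.imread('pics/scene0.png');b=cv2.imread('pics/top0.png')
A=cv2.resize(a[220:330,330:440],(396*1,396),interpolation=cv2.INTER_CUBIC)
B=cv2.resize(b[160:240,215:325],(396,288),interpolation=cv2.INTER_CUBIC)
C=np.zeros((396,800,3),np.uint8);C[:,:396]=A;C[:288,400:796]=B
cv2.imwrite('pics/crop0.png',C)
for n,i,(x0,y0,x1,y1) in(("scene",a,(225,105,300,155)),("top",b,(370,125,445,195))):
    c=i[y0:y1,x0:x1].astype(int);m=((c.min(2)>170)).astype(np.uint8)
    cs,_=cv2.findContours(m,cv2.RETR_EXTERNAL,cv2.CHAIN_APPROX_NONE);q=max(cs,key=cv2.contourArea)
    print(n,cv2.fitEllipse(q),cv2.boundingRect(q),(x0,y0))
E
```

```text
scene ((36.38765335083008, 18.73539924621582), (18.974576950073242, 48.36335754394531), 87.56603240966797) (11, 9, 52, 21) (225, 105)
top ((37.93894958496094, 35.407161712646484), (53.196319580078125, 55.909732818603516), 125.24797821044922) (10, 8, 56, 55) (370, 125)
```

View pics/crop0.png

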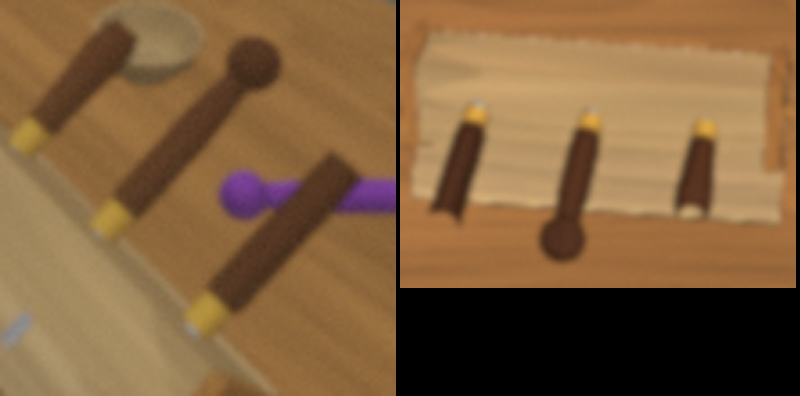

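The crop confirms the middle dark tool with the ball: ball at scene (400,237), top (260,226), ferrule at scene (361,281), top (268,194). The skew is to its right in the scene view and the parting tool to its left.

```bash
python3 - <<'E'
from h import *
from station import manip
S=manip.camera_info("scene");T=manip.camera_info("top")
P={}
for n,a,b in(("ball",(400.3,237.2),(260,226.4)),("ferr",(361.4,280.8),(267.8,193.6)),("skewF",(387.5,306.9),(235.8,192.2)),("partF",(338,257.8),(300,195.8)),("ring",(261.4,123.7),(407.9,160.4)),("tinTop",(243,284),(334,132)),("bowl",(372,230),(333,268))):
    X,e=tri(ray(S,a),ray(T,b));P[n]=X;print(n,X,np.array(e))
print("ring plane .355",plane(ray(T,(407.9,160.4)),.355))
ax=P["ball"]-P["ferr"];print("len(exp 136)",np.linalg.norm(ax),"axis",ax/np.linalg.norm(ax))
for dz in(.13,): print(manip.ik([0.45,0.1,0.35],R.from_euler('xyz',[np.pi,0,0]).as_rotvec()))
E
```

```text
ball [0.4877 0.1982 0.1813] [0.0002 0.0002]
ferr [0.5965 0.1914 0.0979] [0.0032 0.0032]
skewF [0.6016 0.286  0.0966] [0.0023 0.0023]
partF [0.5903 0.0957 0.0976] [0.0028 0.0028]
ring [ 0.627  -0.1864  0.3601] [0.0016 0.0016]
tinTop [ 0.8053 -0.0051  0.0467] [0.0041 0.0041]
bowl [ 0.3829 -0.0029  0.0367] [0.0023 0.0023]
ring plane .355 [ 0.6271 -0.1863  0.355 ]
len(exp 136) 0.1372615030463803 axis [-0.7925  0.0493  0.6079]
[ 0.5747  0.0058 -0.9136  1.8189  0.0048  1.3191 -1.9109]
```

```bash
cat >> h.py <<'E'
def tool(yaw,tilt=0):
    """fingers down, tool x horizontal at heading yaw; tilt>0 swings the fingers forward (towards heading)"""
    f=np.array([np.cos(yaw),np.sin(yaw),0]);z=np.sin(tilt)*f+np.cos(tilt)*np.array([0,0,-1.])
    y=np.cross([0,0,-1.],f);x=np.cross(y,z);return R.from_matrix(np.c_[x,y,z])
E
python3 - <<'E'
from h import *
from station import manip
o=tool(-.06).as_rotvec()
s=manip.state();manip.servo_line([.115,-.44,.40],rate=.25)
print(manip.state()["joints"],manip.ik([.42,.15,.40],o))
E
```

```text
[ 1.1249 -0.0697  0.0454  1.7881  0.0032  1.4246 -0.1454] [ 0.7247 -0.0694 -1.1107  1.7524 -0.0629  1.4204 -2.0064]
```

```bash
python3 - <<'E'
from h import *
from station import manip
j=manip.state()["joints"].copy();j[0]=-.5
manip.goto_joints(j);s=manip.state();print(s["eef_pos"],s["ee_rot"],s["clock"])
o=tool(-.06).as_rotvec()
for i,p in enumerate([[.50,.19,.30],[.56,.16,.27]]):
    print(manip.ik(p,o));manip.move_pose(p,o)
    ci=manip.camera_info("wrist");im=manip.read_camera("wrist")
    cv2.imwrite(f"pics/w{i}.png",im[...,::-1]);np.savez(f"w{i}.npz",im=im,**ci)
print(manip.state()["clock"])
a=cv2.imread("pics/w0.png");b=cv2.imread("pics/w1.png")
cv2.imwrite("pics/w01.png",np.hstack([a[:,120:520],b[:,120:520]]))
E
```

```text
[0.4337 0.1379 0.399 ] [-1.8541 -2.5355  0.0021] 3.775
[-0.5042  0.121   0.0228  1.7996 -0.0029  1.221  -2.1114]
[-0.4447  0.2225  0.0665  1.7438 -0.0159  1.1758 -2.0045]
6.05
```

View pics/w01.png

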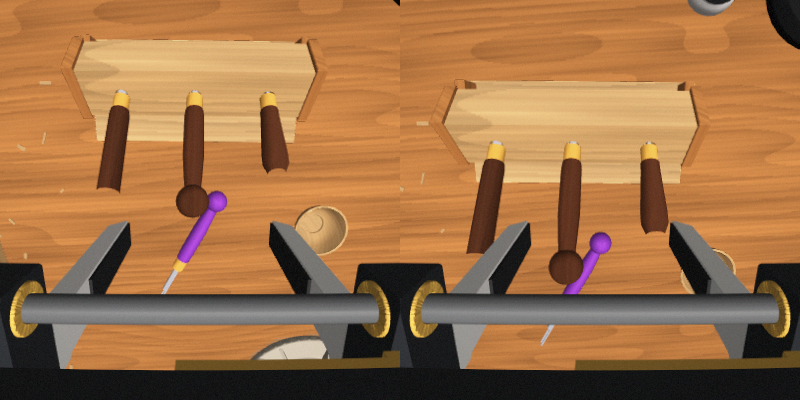

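Both wrist views show the gouge in the middle. In w0 (left half, add 120 to the columns) the ball is at (192,201) and the ferrule at (195,99). In w1 (right half, minus 280) the ball is at (566,267) and the ferrule at (572,150). The purple decoy lies on the bench below it.

```bash
python3 - <<'E'
from h import *
from station import manip
rb=[];rf=[];rk=[]
rb+= [ray(manip.camera_info("scene"),(400.3,237.2))];rf+=[ray(manip.camera_info("scene"),(361.4,280.8))]
for i,(bx,by,fx,fy) in enumerate([(312,201,315,99),(286,267,292,150)]):
    d=np.load(f"w{i}.npz");ci={k:(d[k] if k!="k1" else float(d[k])) for k in("intrinsics","k1","T")};im=d["im"]
    hsv=cv2.cvtColor(im,cv2.COLOR_RGB2HSV)
    br=((hsv[...,2]<125)&(hsv[...,1]>110)&((hsv[...,0]<14)|(hsv[...,0]>172))).astype(np.uint8)
    n,l,st,c=cv2.connectedComponentsWithStats(br);L=l==l[by,bx];print(i,st[l[by,bx]])
    # ball: circle from the largest inscribed disc
    dt=cv2.distanceTransform(L.astype(np.uint8),cv2.DIST_L2,5);v=np.argwhere(dt>dt.max()-.6).mean(0);B=v[::-1]
    ye=((hsv[...,0]>18)&(hsv[...,0]<32)&(hsv[...,1]>140)&(hsv[...,2]>120)).astype(np.uint8)
    n2,l2,st2,c2=cv2.connectedComponentsWithStats(ye);k=l2[fy,fx];F=c2[k];print("ball",B,dt.max(),"ferr",F,st2[k])
    ys=np.arange(int(F[1])+25,int(B[1])-30,4);xs=[np.argwhere(L[y])[:,0].mean() for y in ys];print("mid handle",ys[len(ys)//2],np.median(xs), "line at",np.polyval(np.polyfit(ys,xs,1),[F[1],B[1]]))
    rb.append(ray(ci,B));rf.append(ray(ci,F))
b,e=tri(*rb);f,e2=tri(*rf);print(b,np.array(e),f,np.array(e2))
u=(b-f);print(np.linalg.norm(u),u/np.linalg.norm(u))
for r in rb[1:]:print("ball plane",plane(r,b[2]))
for r in rf[1:]:print("ferr plane",plane(r,f[2]))
E
```

```text
0 [ 296  105   33  113 2389]
ball [312.  200.5] 15.981398 ferr [315.2432  98.8176] [309  93  13  13 148]
mid handle 147 313.0 line at [314.4989 311.5657]
1 [ 268  159   35  126 2803]
ball [285.5 266.5] 16.778297 ferr [292.768  150.8453] [285 144  16  15 181]
mid handle 207 288.75 line at [291.8629 285.5486]
[0.4883 0.1982 0.1814] [0.0006 0.0006 0.0001] [0.5969 0.1902 0.0967] [0.0043 0.0026 0.0018]
0.13794115884231106 [-0.7871  0.058   0.6141]
ball plane [0.4889 0.1979 0.1814]
ball plane [0.4883 0.1982 0.1814]
ferr plane [0.599  0.1887 0.0967]
ferr plane [0.598  0.1888 0.0967]
```

```bash
python3 - <<'E'
from h import *
from station import manip
o=tool(-.07).as_rotvec();g=np.array([.5646,.1924,.1218-.019])
manip.set_gripper(.055,5)
manip.move_pose(g+[0,0,.14],o)
print(manip.servo_line(g,o,rate=.1,until_force=6));s=manip.state();print(s["clock"],s["eef_pos"],s["force"],s["torque"])
im=manip.read_camera("wrist");cv2.imwrite("pics/g0.png",im[60:400,120:520,::-1])
E
```

```text
False
8.6583 [0.565  0.1925 0.1034] [0.0618 0.7528 0.6506] [-0.0182 -0.0603 -0.0019]
```

View pics/g0.png

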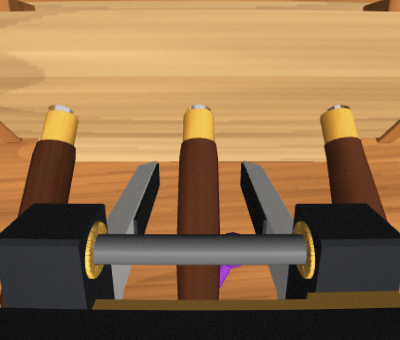

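The handle (columns 178–220) sits centred between the fingertips (158 and 242), with no contact, so I close gently.

```bash
python3 - <<'E'
from h import *
from station import manip
def p():
    s=manip.state();print(round(s["clock"],2),s["eef_pos"],"F",s["force"],"T",s["torque"],s["width"],s["grip_force"])
manip.set_gripper(.03);p()
manip.set_gripper(.02,4);p()
manip.set_gripper(.02,12);p()
E
```

```text
9.3 [0.5646 0.1924 0.1028] F [1.1961 0.6928 0.2172] T [-0.0116  0.0265 -0.0459] 0.02992672561214925 0.0
9.56 [0.5646 0.1925 0.1028] F [0.2957 0.2045 1.0195] T [ 0.1635 -0.0372  0.0757] 0.02497531248639945 4.00163859128952
9.78 [0.5647 0.1925 0.1028] F [-0.294   0.4766  0.3243] T [ 0.2793 -0.0574  0.0606] 0.024746891867590607 11.992079615592957
```

```bash
cat > draw.py <<'E'
from h import *
from station import manip
p=np.radians(38.3);u=np.array([-np.cos(p)*np.cos(.07),np.cos(p)*np.sin(.07),np.sin(p)])
side=np.array([np.sin(.07),np.cos(.07),0]);up=np.cross(u,side)*-1
if up[2]<0: up=-up
manip.set_gripper(.015,30)
f0=manip.state()["force"];q=manip.state()["eef_pos"].copy();print(f0)
s=0
while s<.13:
    q=q+u*.0165;hit=manip.servo_line(q,rate=.05,until_force=12);s+=.0165
    st=manip.state();F=st["force"]-f0;print(round(st["clock"],2),round(s,4),hit,"along",round(F@u,1),"side",round(F@side,1),"up",round(F@up,1))
    if hit: break
print(manip.state()["eef_pos"])
E
python3 draw.py
```

```text
[ 0.8248  1.4581 -0.2867]
10.47 0.0165 False along 3.0 side -1.2 up 0.6
10.96 0.033 False along 5.9 side -1.8 up 3.5
11.44 0.0495 False along 0.5 side -1.5 up -0.3
11.93 0.066 False along -0.5 side -1.2 up 0.1
12.41 0.0825 False along -0.5 side -1.3 up 0.1
12.89 0.099 False along 0.6 side -1.9 up -2.4
13.38 0.1155 False along -0.2 side -2.3 up -1.1
13.86 0.132 False along -0.1 side -1.0 up -1.3
[0.4613 0.1999 0.1849]
```

```bash
python3 - <<'E'
from h import *
from station import manip
q=manip.state()["eef_pos"]
manip.servo_line(q+[0,0,.10],rate=.15);manip.dwell(.4);s=manip.state();print(s["clock"],s["eef_pos"],s["force"],s["width"],s["grip_force"],s["joints"])
L=np.array([.627,-.186,.230]);t=np.radians(38.3)
def pose(psi,back,z=0):
    f=np.array([np.cos(psi),np.sin(psi),0]);o=tool(psi,t);g=L-f*(.145+back)+[0,0,z]
    return g+.019*o.as_matrix()[:,2],o.as_rotvec()
for psi in(-.29,-.15,-.07,-.45):
    for b in(0,.08,.13):
        a=pose(psi,b);print(psi,b,a[0],manip.ik(*a))
im=manip.read_camera("scene");cv2.imwrite("pics/s1.png",im[60:360,150:550,::-1])
E
```

```text
15.075 [0.4612 0.1998 0.2846] [ 0.6167 -1.3138 -1.6751] 0.02403391437016224 29.97015506029129 [-0.554   0.075   0.018   1.8843 -0.0014  1.1828 -2.1763]
-0.29 0 [ 0.4993 -0.1479  0.2151] [-0.1303 -0.1603  0.1792  2.4577  0.7585  0.2522 -2.4882]
-0.29 0.08 [ 0.4227 -0.125   0.2151] None
-0.29 0.13 [ 0.3748 -0.1107  0.2151] None
-0.15 0 [ 0.4953 -0.1661  0.2151] [-0.313  -0.195   0.5014  2.4591  0.2881  0.1925 -1.7723]
-0.15 0.08 [ 0.4162 -0.1541  0.2151] None
-0.15 0.13 [ 0.3667 -0.1467  0.2151] None
-0.07 0 [ 0.4941 -0.1767  0.2151] [-0.5969 -0.2757  0.8277  2.4519  0.3229  0.2276 -1.6503]
-0.07 0.08 [ 0.4143 -0.1711  0.2151] None
-0.07 0.13 [ 0.3644 -0.1676  0.2151] None
-0.45 0 [ 0.507  -0.1281  0.2151] [ 1.2379 -0.1419 -1.2018  2.3792  0.6187  0.2468 -2.5824]
-0.45 0.08 [ 0.435  -0.0933  0.2151] None
-0.45 0.13 [ 0.39   -0.0715  0.2151] None
```

View pics/s1.png

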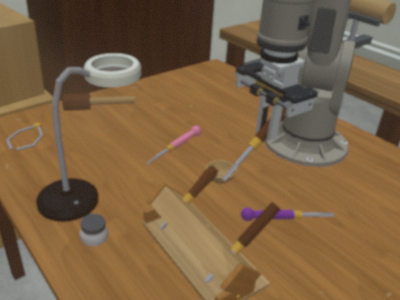

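The gouge hangs free in the fingers (scene crop: ball near (268,125), blade tip at (228,180)), and the other two tools are still in the rack. A radial approach to the lens is at the joint limits, so I'll try other headings.

```bash
cat >> h.py <<'E'
L=np.array([.627,-.186,.230])
def pose(psi,back,t=np.radians(38.3),z=0,d=0):
    f=np.array([np.cos(psi),np.sin(psi),0]);o=tool(psi,t);g=L-f*(.145+back)+[0,0,z]+d
    return g+.019*o.as_matrix()[:,2],o.as_rotvec()
E
python3 - <<'E'
from h import *
from station import manip
for psi in(-.6,-.8,-1.,-1.2,-1.4,-1.57):
    for b in(0,.06,.1):
        a=pose(psi,b);print(psi,b,a[0],manip.ik(*a))
E
```

```text
-0.6 0 [ 0.517  -0.1108  0.2151] None
-0.6 0.06 [ 0.4675 -0.0769  0.2151] None
-0.6 0.1 [ 0.4345 -0.0543  0.2151] None
-0.8 0 [ 0.5342 -0.0904  0.2151] None
-0.8 0.06 [ 0.4924 -0.0474  0.2151] [-1.7938 -0.3174  1.1533  2.3872  1.1108  1.1402  2.6253]
-0.8 0.1 [ 0.4645 -0.0187  0.2151] [-1.7743 -0.2862  1.0352  2.412   1.0397  1.1634  2.5693]
-1.0 0 [ 0.555  -0.0739  0.2151] [ 0.514   0.2773 -1.0299  2.1203  1.0543  1.1263  2.6071]
-1.0 0.06 [ 0.5226 -0.0234  0.2151] [ 0.3951  0.2445 -1.0314  2.1484  0.987   1.1706  2.5291]
-1.0 0.1 [0.501  0.0103 0.2151] [ 0.3082  0.2325 -1.0322  2.1584  0.9434  1.2075  2.4734]
-1.2 0 [ 0.5787 -0.0618  0.2151] [ 0.4267  0.4262 -1.027   1.9769  1.0504  1.3534  2.4479]
-1.2 0.06 [ 0.557  -0.0059  0.2151] [ 0.3118  0.4237 -1.027   1.9796  0.9999  1.4049  2.3662]
-1.2 0.1 [0.5425 0.0314 0.2151] [ 0.2325  0.4297 -1.027   1.9732  0.9687  1.4425  2.3108]
-1.4 0 [ 0.6044 -0.0547  0.2151] [ 0.3721  0.562  -1.0273  1.8208  1.0444  1.5435  2.3169]
-1.4 0.06 [0.5942 0.0044 0.2151] [ 0.2646  0.58   -1.0274  1.7981  1.0087  1.597   2.2421]
-1.4 0.1 [0.5874 0.0438 0.2151] [ 0.1925  0.5974 -1.0276  1.7755  0.988   1.6342  2.1936]
-1.57 0 [ 0.6269 -0.0528  0.2151] [ 0.3414  0.6658 -1.0282  1.6816  1.039   1.6813  2.2207]
-1.57 0.06 [0.6268 0.0072 0.2151] [ 0.2387  0.6964 -1.0286  1.6367  1.016   1.7355  2.1567]
-1.57 0.1 [0.6268 0.0472 0.2151] [ 0.1705  0.7207 -1.0289  1.5995  1.0042  1.7723  2.1171]
```

```bash
python3 - <<'E'
from h import *
from station import manip
q=manip.state()["eef_pos"];manip.servo_line(q+[0,0,.05],rate=.15)
j=manip.state()["joints"].copy();j[6]=2.3;manip.goto_joints(j)
s=manip.state();print(s["clock"],s["eef_pos"],s["width"],s["joints"],R.from_rotvec(s["ee_rot"]).as_matrix()[:,0])
for psi in(-1.2,-1.4,-1.57,-1.75):
    for b,z in((0,0),(.1,0),(.1,.08)):
        a=pose(psi,b,z=z);print(psi,b,z,manip.ik(*a))
E
```

```text
19.475 [0.4611 0.1998 0.3342] 0.02370965477390206 [-0.5558  0.0437  0.0195  1.8113 -0.0009  1.2866  2.2997] [-0.3011 -0.9536 -0.    ]
-1.2 0 0 [-0.5005  0.251   0.0985  2.0275  0.7674  1.0438  2.6469]
-1.2 0.1 0 [-0.6092  0.2545  0.0012  2.0189  0.7153  1.1635  2.5114]
-1.2 0.1 0.08 [-0.5921  0.1644 -0.018   1.9358  0.6784  1.2987  2.6265]
-1.4 0 0 [-0.4959  0.3614  0.1219  1.8723  0.6715  1.1653  2.5799]
-1.4 0.1 0 [-0.588   0.3905  0.0381  1.8227  0.6298  1.2766  2.4653]
-1.4 0.1 0.08 [-0.5725  0.3117  0.0181  1.7445  0.616   1.408   2.5533]
-1.57 0 0 [-0.4791  0.4533  0.1464  1.734   0.591   1.2668  2.5318]
-1.57 0.1 0 [-0.5585  0.502   0.0731  1.6483  0.5561  1.3762  2.4355]
-1.57 0.1 0.08 [-0.5456  0.4318  0.0551  1.5719  0.5567  1.504   2.5073]
-1.75 0 0 [-0.4511  0.5486  0.1765  1.5834  0.5064  1.3748  2.4846]
-1.75 0.1 0 [-0.5186  0.6183  0.1149  1.4564  0.4762  1.4872  2.4078]
-1.75 0.1 0.08 [-0.5083  0.5566  0.1001  1.3793  0.4881  1.6114  2.468 ]
```

```bash
python3 - <<'E'
from h import *
from station import manip
manip.move_pose(*pose(-1.5,.1,z=.06));manip.servo_line(*pose(-1.5,.07),rate=.1)
s=manip.state();print(s["clock"],s["eef_pos"],s["width"],s["force"],s["joints"])
a=manip.read_camera("scene")[...,::-1];b=manip.read_camera("top")[...,::-1]
cv2.imwrite("pics/s2.png",a);cv2.imwrite("pics/t2.png",b)
C=np.zeros((480,800,3),np.uint8);C[:,:400]=cv2.resize(a[90:282,220:380],(400,480));C[:,400:]=cv2.resize(b[110:254,290:410],(400,480));cv2.imwrite("pics/c2.png",C)
E
```

```text
21.1583 [0.6129 0.0171 0.2156] 0.024080391384249177 [ 0.096  -0.0719 -1.9224] [-0.5273  0.4409  0.054   1.7438  0.6067  1.3088  2.4693]
```

View pics/c2.png

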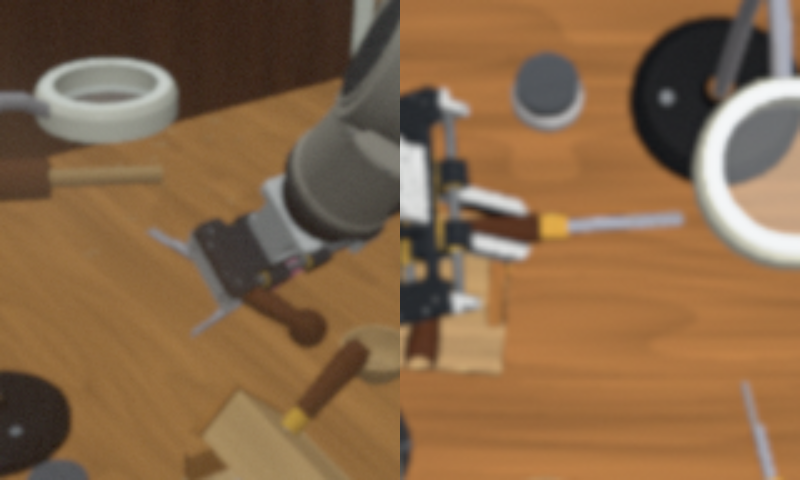

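Scene crop: ball at (309,327), with a thin steel piece ending at (152,232), perhaps the blade tip. Top crop: blade tip at (683,219) and ferrule at (554,226), short of the ring.

```bash
python3 - <<'E'
from h import *
from station import manip
S=manip.camera_info("scene");T=manip.camera_info("top")
f=np.array([np.cos(-1.5),np.sin(-1.5),0]);g=L-f*.215
print("expected edge",g+f*.145,"ball",g-f*.097)
t=ray(T,(374.9,175.7));print("tip tri",tri(ray(S,(280.8,182.8)),t)); print("tip plane",plane(t,.23),plane(t,.21),plane(t,.25))
print("ferr plane",plane(ray(T,(336.2,177.8)),.23),"exp",g+f*.039)
for z in(.23,.2,.25):print("ball on scene ray",z,plane(ray(S,(343.6,220.8)),z))
for a in(-10,0,10):
    r=np.radians(a);v=f*np.cos(r)+np.array([0,0,np.sin(r)])
    print(a,"ball px",proj(S,g-v*.097),"tip S",proj(S,g+v*.145),"tip T",proj(T,g+v*.145))
E
```

```text
expected edge [ 0.622  -0.1162  0.23  ] ball [0.6049 0.1252 0.23  ]
tip tri (array([ 0.6211, -0.1158,  0.2196]), [np.float64(0.0020405726539950335), np.float64(0.002040572653995094)])
tip plane [ 0.6201 -0.1161  0.23  ] [ 0.6252 -0.118   0.21  ] [ 0.6149 -0.1142  0.25  ]
ferr plane [ 0.614  -0.0112  0.23  ] exp [ 0.6146 -0.0104  0.23  ]
ball on scene ray 0.23 [0.6009 0.125  0.23  ]
ball on scene ray 0.2 [0.5731 0.0924 0.2   ]
ball on scene ray 0.25 [0.6195 0.1467 0.25  ]
-10 ball px [342.1923 214.921 ] tip S [280.3155 187.8539] tip T [373.2731 177.343 ]
0 ball px [342.2678 221.4206] tip S [279.543  179.1895] tip T [374.9119 175.0009]
10 ball px [341.4642 227.2068] tip S [279.7489 170.9839] tip T [374.964  172.6815]
```

The gouge is level within about 3° and its edge is within 1 cm of the expected position. I advance under the lens.

```bash
python3 - <<'E'
from h import *
from station import manip
print(manip.servo_line(*pose(-1.5,0,z=.005),rate=.07,until_force=6));manip.dwell(.8)
s=manip.state();print(s["clock"],s["eef_pos"],s["width"],s["grip_force"],s["force"],abs(s["dq"]).max())
a=manip.read_camera("scene")[...,::-1];b=manip.read_camera("top")[...,::-1]
C=np.zeros((480,800,3),np.uint8);C[:,:400]=cv2.resize(a[90:282,220:380],(400,480));C[:,400:]=cv2.resize(b[110:254,330:450],(400,480));cv2.imwrite("pics/c3.png",C)
E
```

```text
False
23.2083 [ 0.6176 -0.0531  0.2201] 0.024237348404550867 29.969881027936935 [ 0.825   0.4235 -1.6866] 0.002740915709291311
```

View pics/c3.png

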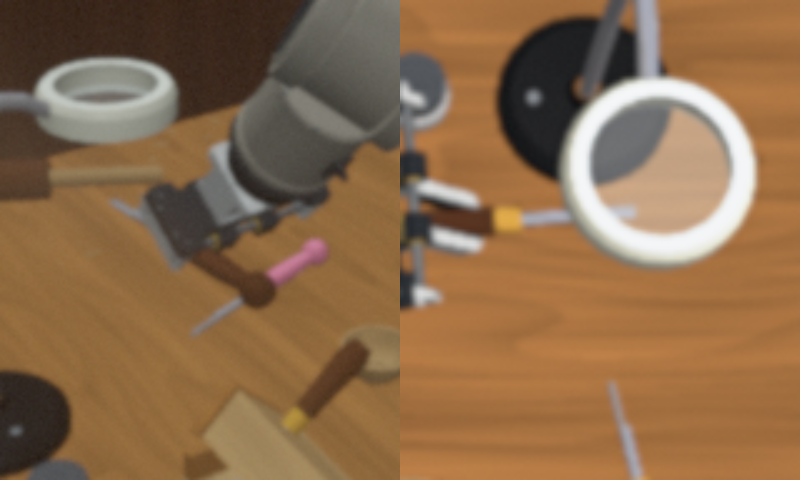

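The top crop shows the tip at (636,211) seen through the glass. The scene crop shows the tip near (112,202), with the hand and arm clear of the ring. I check the tip's position numerically, allowing for the top camera's slant.

```bash
python3 - <<'E'
from h import *
from station import manip
S=manip.camera_info("scene");T=manip.camera_info("top")
t=ray(T,(400.8,173.3));print(plane(t,.23),tri(ray(S,(264.6,170.6)),t))
print("lens pt at .23 px",proj(T,L),"ring centre .364",plane(ray(T,(407.9,160.4)),.364), manip.camera_info("top")["T"][:3,3])
E
```

```text
[ 0.627  -0.1866  0.23  ] (array([ 0.6275, -0.1868,  0.2254]), [np.float64(0.0008243696328338467), np.float64(0.0008243696328340063)])
lens pt at .23 px [400.5748 173.3027] ring centre .364 [ 0.6245 -0.1848  0.364 ] [0.2801 0.0117 1.5488]
```

The edge is at (0.627, -0.187, 0.225), within about 3 mm of the lens centre seen from above and about 105 mm below the glass. I hand the job in.

```bash
python3 -c "
from station import manip
print(manip.finish_job())"
```

```text
the job is handed in; nothing more can be done
None
```

The job is handed in: the gouge was drawn out with under about 7 N measured at the wrist and is held level and still, its edge about 3 mm from the lens centre and about 105 mm below the glass, with no contact seen with the lamp or the other things.

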